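Line up the blue paints from pale to dark

ROBOT

A 7-joint arm with a two-finger parallel gripper is mounted at the origin on the work surface. World frame = base frame: x ahead of the robot, y to its left, z up, the work surface at z = 0. Lengths are in mm, angles in rad, forces in N, time in s.
With the tool pointing down it reaches from about 400 to 900 mm from the base axis. Payload 5.6 kg.
Tool frame: the origin (TCP) lies midway between the tips of the shut fingers; the grasp point (between the pads) lies 19 mm behind it; z points along the fingers, x is the direction in which the jaws open and shut, and the axes are right-handed (so a half turn about z gives the same grasp; the last joint's range is limited). The gripper opens to 92 mm and grips with 3 to 60 N. Pads are 20 mm wide; open, the fingers measure 128 mm over their backs; the gripper's body (75 mm by 189 mm) begins 69 mm behind the grasp point.
Start: joints at [-1.199, 0.468, -0.012, 1.603, 0.006, 1.071, -0.056], TCP at [261.995, 594.868, 214.592] pointing down, gripper open.
Joint ranges: [-2.53, 2.53], [-0.31, 2.02], [-1.57, 1.55], [0.28, 2.44], [-1.29, 4.43], [0.15, 1.84], [-2.92, 2.92]. Speed limits (rad/s): [2.57, 2.57, 3.14, 3.14, 3.14, 3.14, 3.14].

INTERFACE

Orientations are given as a unit quaternion [w, x, y, z].
In Python, from rig import observe, camera, sign_off, spot_in gives the robot as it stands.
- The arm moves only by the tool play_rows, never from a script. Its argument "targets" is a list of rows, each a list of 3 entries, a list of its own where there are three numbers: the shift along the tool's x, y, z in cm, then the turn, a rotation vector about the tool's x, y, z in degrees, then the finger opening in cm, from 0 to 9.19. In form: [[[dx, dy, dz], [wx, wy, wz], jaw], ...]. A call has 1 to 20 rows; each row is the pose to reach, as a shift and turn from the pose commanded when the call began, along the tool's axes at that moment; what a row does not reach only later rows make up. A row lasts 1/8 s, in which the tool goes at most 62.5 mm and 10.7 degrees, less where a joint would pass 70% of its speed; a pose out of reach is approached as far as the arm can. A call with a gripper value outside its range is refused whole. The fingers move at their own pace and stop on an object; "force" is the grip in N (left out, the last holds). Time passes only in rows, so rows that repeat a pose let the fingers close. It gives the time, the measured TCP pose, the force and the opening at its end, in the units of the state.
- observe(): the state, without advancing time (a new reading comes with each control period).
- camera(name): name is "side" or "top"; returns a dict with "img" (420x560x3 uint8, blue, green, red), "depth" (420x560 float32, mm along the optical axis (not along the pixel's ray), 0 where there is no reading), "intrinsics" (3x3 intrinsics, pixels), "extrinsics" (4x4, takes a point from camera to world coordinates). Camera axes: x right, y down, z forward; pixel columns grow to the right and rows downward; lengths in mm; the calibration is good to about 2 mm. A picture is of the moment at which its call begins.
- sign_off(): hands the job in, once; it reports no verdict.
Trained networks look in a picture, given as the dict that the camera call returned (one of the last four; its "shot" number tells which), for a name from the list of things; names that differ only in an ending like _2 or _b are one class to them, and where a whole thing is asked for, a point or a joint stands for the part that bears it (a point fixed in the world has none). Each returns a list of dicts, best first, with "score" (0 to 1); they miss things now and then, are a little off and sometimes report something else, mostly with a low value. They report only what shows in the picture. A call takes as long as a camera call.
- spot_in(picture, query): "box" ([left, top, right, bottom] in pixels, round what is visible of it).
The state is a dict: "clock": time; "joint_positions": joint angles; "joint_velocities": joint speeds; "tau": joint torques, N m; "tool_pos": TCP position; "eef_rot": TCP orientation; "wrist_force": force on the tool from outside, world axes, zero at the start; "torque": the same for the moment, N m; "opening": finger opening in mm.
Only numpy, scipy, OpenCV 4.12 (cv2) and the standard library are available. Lean on these libraries where they do the work, as an engineer would, in place of code of your own. Each camera call takes 0.05 s, during which the arm holds its last target.

TASK

Set the four blue paint jars out along the wooden board in order of shade, one upright in the middle of each cork spot: the palest at the end with the white tile, each next one darker, the darkest at the end with the black tile. Set each jar down without dropping it or tipping it over, and do not disturb the freshly painted bauble.

Things in the scene. Friction and masses are not known exactly. Their poses are not given: they have to be found in the camera images.
- jar_pale: very pale blue acrylic-paint jar, 40 mm diameter up to 56 mm, then a white cap 33 mm in diameter up to 74 mm, with a 27 mm dab of the paint's colour on top of the cap; about 90 g; loose, stands upright on the table; origin at the centre of its underside, z up. Paint: very pale blue, the palest of the four blues
- jar_sky: sky blue acrylic-paint jar, 40 mm diameter up to 56 mm, then a white cap 33 mm in diameter up to 74 mm, with a 27 mm dab of the paint's colour on top of the cap; about 90 g; loose, stands upright on the table; origin at the centre of its underside, z up. Paint: sky blue, the second palest of the four blues
- jar_royal: strong royal blue acrylic-paint jar, 40 mm diameter up to 56 mm, then a white cap 33 mm in diameter up to 74 mm, with a 27 mm dab of the paint's colour on top of the cap; about 90 g; loose, stands upright on the table; origin at the centre of its underside, z up. Paint: strong royal blue, the second darkest of the four blues
- jar_navy: very dark navy blue acrylic-paint jar, 40 mm diameter up to 56 mm, then a white cap 33 mm in diameter up to 74 mm, with a 27 mm dab of the paint's colour on top of the cap; about 90 g; loose, stands upright on the table; origin at the centre of its underside, z up. Paint: very dark navy blue, the darkest of the four blues
- spot1: fixed round light-tan cork spot, 54 mm diameter, 3 mm thick, at the robot's left (+y) end of the row; four of them lie 72 mm apart in a straight row on a fixed brown wooden board 380 x 75 x 12 mm. Origin at the centre of its underside, 12 mm above the table, so its top is 15 mm above the table; its y axis runs along the row towards the left end
- spot2: fixed round light-tan cork spot, 54 mm diameter, 3 mm thick, second from the left; four of them lie 72 mm apart in a straight row on a fixed brown wooden board 380 x 75 x 12 mm. Origin at the centre of its underside, 12 mm above the table, so its top is 15 mm above the table; its y axis runs along the row towards the left end
- spot3: fixed round light-tan cork spot, 54 mm diameter, 3 mm thick, third from the left; four of them lie 72 mm apart in a straight row on a fixed brown wooden board 380 x 75 x 12 mm. Origin at the centre of its underside, 12 mm above the table, so its top is 15 mm above the table; its y axis runs along the row towards the left end
- spot4: fixed round light-tan cork spot, 54 mm diameter, 3 mm thick, at the right (-y) end of the row; four of them lie 72 mm apart in a straight row on a fixed brown wooden board 380 x 75 x 12 mm. Origin at the centre of its underside, 12 mm above the table, so its top is 15 mm above the table; its y axis runs along the row towards the left end
- tile_white: fixed white glazed tile, 40 x 30 x 8 mm, lying on the board just beyond one of the row's two end spots, its centre 55 mm past that spot's centre; it marks the end where the palest jar goes. It may be at either end; a black tile of the same size lies at the other end. Origin at the centre of its underside, 12 mm above the table
- bauble: white bauble with gold lines, a 60 mm ball on a small wooden foot (36 mm across), 74 mm tall, freshly painted, standing loose on the table beyond the left end of the board; must not be disturbed. Origin at the centre of the foot's underside

How it is judged:
By the outcome, as a careful person would: the job done as asked, in the order asked, and still so for the second after the job is handed in, with the robot touching nothing.
It also fails if it takes over 102 s, if anything falls off the work surface, if the arm or the gripper's body presses on something with over 40 N, if the wrist force passes 120 N, or if a joint passes its speed limit or range.

## Working session

There is one attempt and no reset: what is moved stays moved. The work goes in short steps, Python scripts to look and compute and a tool call to move; the robot and the scene stay as the last step left them, time stands still between calls to the robot, and variables do not carry over. Pictures are saved under pics/ and viewed, and the job is handed in when it is done.

Besides the shell and the picture viewer there is one more tool, called as a command line: name --argument value ..., lists and objects as JSON in quotes. play_rows: Moves the arm, as the interface text tells. Its arguments: {"type":"object","properties":{"targets":{"type":"array","items":{"type":"array"}},"force":{"type":"number"}},"required":["targets"]}

```bash
mkdir -p pics; ls; cat > h.py <<'E'
import numpy as np, cv2
from rig import observe, camera, sign_off, spot_in
def world(c,u,v,d=None):
    K=c["intrinsics"];E=c["extrinsics"]
    if d is None: d=c["depth"][int(round(v)),int(round(u))]
    return (E@np.array([(u-K[0,2])*d/K[0,0],(v-K[1,2])*d/K[1,1],d,1]))[:3]
def at_z(c,u,v,z):
    K=np.array(c["intrinsics"]);E=np.array(c["extrinsics"])
    r=E[:3,:3]@np.array([(u-K[0,2])/K[0,0],(v-K[1,2])/K[1,1],1]);o=E[:3,3]
    return o+r*(z-o[2])/r[2]
E
python3 - <<'E'
from h import *
o=observe();print({k:np.round(o[k],3) for k in o})
for n in("top","side"):
    c=camera(n);cv2.imwrite(f"pics/{n}0.png",c["img"])
    print(n,np.round(c["extrinsics"],2),c["intrinsics"])
    for q in["jar_pale","jar_sky","jar_royal","jar_navy","spot1","tile_white","bauble"]:
        for r in spot_in(c,q)[:4]:print(q,np.round(r["box"],1),round(r["score"],2))
E
```

```text
pics
{'clock': np.float64(0.0), 'joint_positions': array([-1.199,  0.468, -0.012,  1.604,  0.006,  1.071, -0.056]), 'joint_velocities': array([-0.001,  0.002,  0.001,  0.   , -0.002, -0.001,  0.002]), 'tau': array([ 0.0000e+00, -5.2058e+01, -1.2000e-02, -2.4374e+01, -5.7000e-02,
        1.7000e-02,  0.0000e+00]), 'tool_pos': array([261.753, 594.315, 213.643]), 'eef_rot': array([ 0.001,  0.838,  0.546, -0.001]), 'wrist_force': array([ 0.016, -0.353, -0.551]), 'torque': array([ 0.019, -0.04 , -0.035]), 'opening': np.float64(92.101)}
top [[ 2.0000e-02 -9.9000e-01  1.0000e-01  4.7006e+02]
 [-1.0000e+00 -2.0000e-02 -0.0000e+00  2.4900e+01]
 [ 0.0000e+00 -1.0000e-01 -9.9000e-01  9.1403e+02]
 [ 0.0000e+00  0.0000e+00  0.0000e+00  1.0000e+00]] [[451.66940953   0.         280.1125373 ]
 [  0.         451.66940953 211.93273784]
 [  0.           0.           1.        ]]
jar_pale [326.6 268.  349.8 289.7] 0.68
jar_sky [421.4 252.3 453.1 270.9] 0.6
jar_royal [224.9 263.4 247.8 290.6] 0.65
jar_navy [153.7 239.7 182.5 259.3] 0.74
spot1 [215.7 155.4 247.4 185.4] 0.82
spot1 [252.2 153.  281.2 182. ]
[... 219 characters left out ...]
.0000e-02  1.0000e-01  4.4356e+02]
 [-1.3000e-01  7.0000e-01 -7.0000e-01  7.6724e+02]
 [-1.0000e-02 -7.1000e-01 -7.0000e-01  7.8433e+02]
 [ 0.0000e+00  0.0000e+00  0.0000e+00  1.0000e+00]] [[523.62861149   0.         276.38008189]
 [  0.         523.62861149 200.53610317]
 [  0.           0.           1.        ]]
jar_pale [328.1 152.3 348.4 189.6] 0.82
jar_sky [316.4  99.1 335.9 132.8] 0.86
jar_royal [321.6 220.  346.2 258.6] 0.71
jar_navy [286.3 278.8 307.  315. ] 0.7
spot1 [212.6 209.3 237.7 227.6] 0.85
spot1 [214.1 183.3 245.3 204.4] 0.78
spot1 [219.5 164.5 243.3 180.3] 0.7
spot1 [207.2 235.5 237.2 259.7] 0.58
tile_white [206.4 261.  232.9 273.1] 0.6
bauble [207.2 324.5 246.1 372.2] 0.75
```

View pics/top0.png

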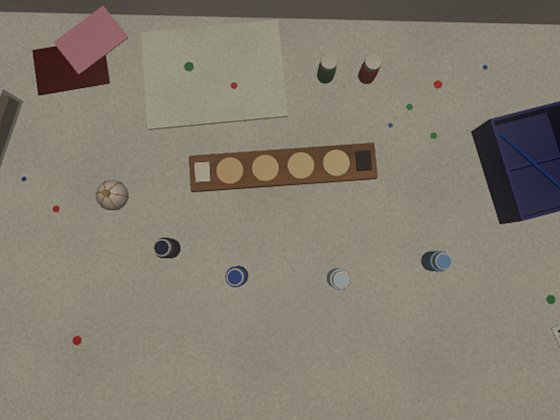

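View pics/side0.png

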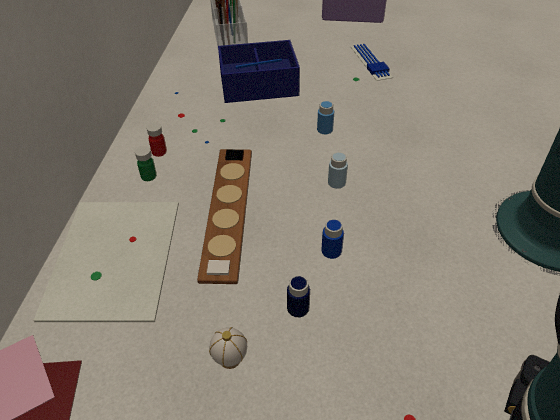

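```bash
cat >> h.py <<'E'
def cloud(c):
    K=c["intrinsics"];E=np.array(c["extrinsics"]);d=c["depth"].astype(float)
    v,u=np.mgrid[:d.shape[0],:d.shape[1]]
    P=np.stack([(u-K[0][2])*d/K[0][0],(v-K[1][2])*d/K[1][1],d,np.ones_like(d)],-1)@E.T
    P=P[...,:3]; P[d<=0]=np.nan
    return P
def caps(c,z0=66,z1=90,box=None):
    P=cloud(c);m=((P[...,2]>z0)&(P[...,2]<z1)).astype(np.uint8)
    n,l,s,ce=cv2.connectedComponentsWithStats(m)
    out=[]
    for i in range(1,n):
        if 40<s[i,4]<900:
            q=P[l==i];t=q
            # image-based: centroid pixel -> at z 74
            p=at_z(c,ce[i][0],ce[i][1],74)
            bgr=c["img"][l==i].mean(0)
            out.append((ce[i],s[i,4],np.nanmedian(q,0),(np.nanpercentile(q,1,axis=0)+np.nanpercentile(q,99,axis=0))[:2]/2,p[:2],bgr))
    return out
E
python3 - <<'E'
from h import *
np.set_printoptions(suppress=True,precision=1)
for n in("top","side"):
    c=camera(n);print(n)
    for r in caps(c):print(*r)
    P=cloud(c);z=P[...,2]; print("table z",np.nanmedian(z[np.abs(z)<20]), np.nanstd(z[np.abs(z)<8]))
    # spots
    hsv=cv2.cvtColor(c["img"],cv2.COLOR_BGR2HSV)
    boxes=[r["box"] for r in spot_in(c,"spot1")[:4]]
    for b in boxes:
        x0,y0,x1,y1=[int(v) for v in b]; x0-=6;y0-=6;x1+=7;y1+=7
        sub=c["img"][y0:y1,x0:x1]; g=sub.max(2)
        _,m=cv2.threshold(g,0,255,cv2.THRESH_OTSU)
        # restrict to component at centre
        nn,l=cv2.connectedComponents(m)
        cc=l==l[l.shape[0]//2,l.shape[1]//2]
        cs,_=cv2.findContours(cc.astype(np.uint8),cv2.RETR_EXTERNAL,cv2.CHAIN_APPROX_NONE)
        k=max(cs,key=len);e=cv2.fitEllipse(k)
        print("spot",np.array(e[0])+[x0,y0],np.array(e[1]),"w",at_z(c,e[0][0]+x0,e[0][1]+y0,15)[:2])
    big=cv2.resize(c["img"][130:310,140:470] if n=="top" else c["img"][90:330,190:360],None,fx=2.4,fy=2.4,interpolation=cv2.INTER_CUBIC);cv2.imwrite(f"pics/{n}1.png",big)
E
```

```text
top
[328.8  61. ] 245 [851.5 -64.6  74.8] [852.8 -64.6] [852.  -64.4] [119.9 134.8 144.1]
[372.9  61.4] 248 [ 852.8 -149.8   74.9] [ 853.9 -149.7] [ 853.2 -149.9] [120.  134.9 144.2]
[106.8 192.5] 106 [586.  350.   69.1] [587.1 349.4] [585.5 349. ] [ 81.2 108.9 126.1]
[162.  246.8] 254 [485.9 240.7  74.3] [486.  241.1] [486.2 240.7] [70.4 68.8 71.9]
[443.  260.5] 264 [ 472.5 -280.6   74.1] [ 472.5 -281.1] [ 472.5 -280.2] [126.  116.9 102.1]
[235.  276.3] 255 [435.4 103.8  74.3] [434.7 103.9] [435.1 103.8] [108.8  84.9  79.3]
[341. 279.] 249 [434.4 -91.4  74.4] [434.5 -91.6] [434.4 -91.7] [139.3 144.8 141.7]
table z 0.30674913306154394 2.1659805217786254
spot [300.5 164.8] [25.4 25.7] w [658.9 -15.9]
spot [336.  162.3] [25.2 26.1] w [665.6 -87.7]
spot [229.4 169.9] [25.5 26. ] w [645.1 127.4]
spot [264.9 167.4] [25.6 26.2] w [651.9  55.9]
side
[38.8 46.1] 895 [1279.4 -465.    77.7] [1279.  -514.3] [1284.  -477.5] [ 87.1  95.3 100.9]
[229.7  20. ] 476 [ 781.9 -647.9   79. ] [ 786.1 -721.9] [ 783.  -688.1] [69.7 75.3 79.8]
[358.4   1.3] 215 [ 400.6 -858.8   71.8] [ 416.8 -858.2] [ 405.8
[... 246 characters left out ...]
. ] [850.5 -61.4] [850.2 -58.4] [109.1 121.8 127.9]
[338.6 158.2] 168 [433.  -84.4  74.8] [433.  -88.9] [432.9 -85.7] [119.3 124.4 121.1]
[542.5 213. ] 403 [52.5 39.  77.4] [45.8 20.7] [48.2 30.4] [27.4 28.8 17.5]
[333.4 226.6] 232 [433.5 110.8  74.8] [433.4 107.7] [433.5 110.1] [102.3  75.4  62.5]
[298.3 284.4] 296 [484.4 247.9  74.7] [484.3 245.7] [484.5 247.1] [69.  57.2 56.9]
[226.8 337.3] 176 [583.2 356.8  68.8] [584. 356.] [583.1 358.7] [ 86.2 120.  136.5]
table z 1.2798397361538605 2.0534076635038923
spot [228.8 193. ] [16.4 24.7] w [658.3 -15.4]
spot [231.8 170.6] [15.2 23.8] w [665.5 -87.2]
spot [221.3 244.9] [20.2 27.3] w [644.7 128.7]
spot [225.2 217.8] [18.  26.1] w [651.5  56.8]
```

View pics/top1.png

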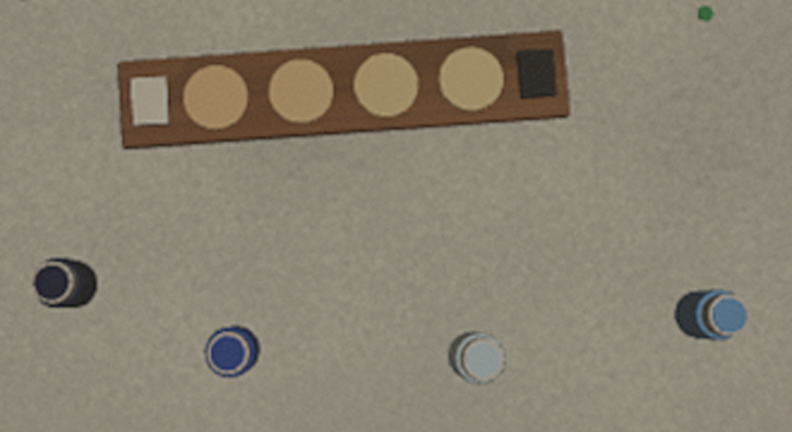

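```bash
cat >> h.py <<'E'
from scipy.spatial.transform import Rotation as R
def rot(o): w,x,y,z=o["eef_rot"];return R.from_quat([x,y,z,w])
YAW=np.arctan2(20.5,215.5)
RD=R.from_matrix(np.array([[np.cos(YAW),np.sin(YAW),0],[np.sin(YAW),-np.cos(YAW),0],[0,0,-1]]).T)
def go(cmd_p,cmd_R,tgt):
    print("shift cm",np.round(cmd_R.inv().apply(np.array(tgt)-cmd_p)/10,2),"turn",np.round((cmd_R.inv()*RD).as_rotvec(degrees=True),2))
E
python3 - <<'E'
from h import *
o=observe();print(np.rad2deg(YAW),rot(o).as_matrix().round(3))
# assume commanded exactly down
a=rot(o).as_matrix();y=np.arctan2(a[1,0],a[0,0]);print(np.rad2deg(y))
go(np.array([261.995,594.868,214.592]),rot(o),[486,240.8,150])
E
```

```text
5.434058541540478 [[ 0.403  0.915  0.   ]
 [ 0.915 -0.403  0.   ]
 [ 0.     0.    -1.   ]]
66.22675519367606
shift cm [-23.37  34.77   6.46] turn [-0.   -0.   60.79]
```

play_rows --targets '[[[-1.2,1.7,0.3],[0,0,3.0],9],[[-3.5,5.2,1.0],[0,0,9.1],9],[[-7.0,10.4,1.9],[0,0,18.2],9],[[-10.5,15.6,2.9],[0,0,27.4],9],[[-14.0,20.9,3.9],[0,0,36.5],9],[[-17.5,26.1,4.8],[0,0,45.6],9],[[-20.4,30.4,5.6],[0,0,53.2],9],[[-22.5,33.4,6.2],[0,0,58.4],9],[[-23.37,34.77,6.46],[0,0,60.79],9],[[-23.37,34.77,6.46],[0,0,60.79],9],[[-23.37,34.77,6.46],[0,0,60.79],9]]' --force 15

```text
clock: 2.38
tool_pos: [485.2, 242.5, 150.1]
eef_rot: [-0.0, 0.999, 0.049, -0.0]
wrist_force: [0.7, 0.3, 0.3]
opening: 90.2
```

```bash
python3 - <<'E'
from h import *
for i in range(2):
    c=camera("side");o=observe();print(o["tool_pos"].round(2) if hasattr(o["tool_pos"],'round') else o["tool_pos"],rot(o).as_euler('xyz',degrees=True),np.round(o["joint_positions"],3))
cv2.imwrite("pics/s2.png",c["img"])
E
```

```text
[485.14 242.67 150.12] [-1.79950390e+02  7.92020147e-03  5.62927255e+00] [-0.782  0.371  0.315  1.943 -0.151  0.85  -0.288]
[485.22 242.62 150.15] [-1.79953046e+02 -3.84143552e-04  5.62634573e+00] [-0.782  0.371  0.315  1.943 -0.151  0.85  -0.288]
```

View pics/s2.png

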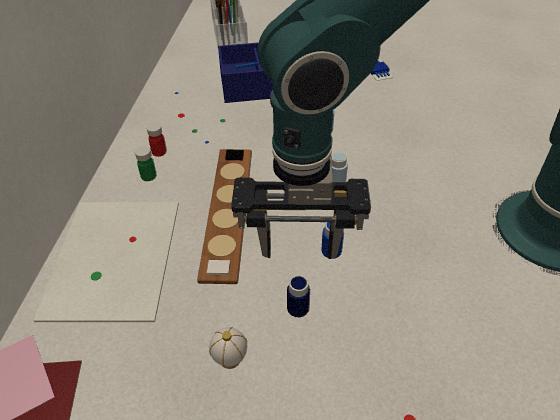

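play_rows --targets '[[[0.06,0.19,2.0],[0,0,-0.2],9],[[0.06,0.19,5.0],[0,0,-0.2],9],[[0.06,0.19,8.0],[0,0,-0.2],9],[[0.06,0.19,11.0],[0,0,-0.2],9],[[0.06,0.19,12.7],[0,0,-0.2],9],[[0.06,0.19,13.4],[0,0,-0.2],9],[[0.06,0.19,13.4],[0,0,-0.2],7],[[0.06,0.19,13.4],[0,0,-0.2],6],[[0.06,0.19,13.4],[0,0,-0.2],5],[[0.06,0.19,13.4],[0,0,-0.2],4.4],[[0.06,0.19,13.4],[0,0,-0.2],4],[[0.06,0.19,13.4],[0,0,-0.2],3.6],[[0.06,0.19,13.4],[0,0,-0.2],3],[[0.06,0.19,13.4],[0,0,-0.2],3],[[0.06,0.19,13.4],[0,0,-0.2],3]]' --force 15

```text
clock: 4.35
tool_pos: [486.7, 239.1, 16.1]
eef_rot: [-0.0, 0.999, 0.049, -0.0]
wrist_force: [-1.6, -0.5, 5.1]
opening: 39.6
```

```bash
python3 - <<'E'
from h import *
np.set_printoptions(suppress=True,precision=2)
c=camera("side");cv2.imwrite("pics/s3.png",c["img"]);o=observe();print(o["tool_pos"],rot(o).as_euler('xyz',degrees=True)[2],o["opening"],o["wrist_force"])
p=np.array(o["tool_pos"])
go(p,rot(o),[p[0],p[1],120]); go(p,rot(o),[665.5,-87.5,120]); 
E
```

```text
[486.74 239.04  16.15] 5.6391329503581185 39.66710067213848 [-1.75 -0.06  5.26]
shift cm [ -0.    -0.   -10.38] turn [-0.01  0.    0.21]
shift cm [ 14.58  34.25 -10.39] turn [-0.01  0.    0.21]
```

View pics/s3.png

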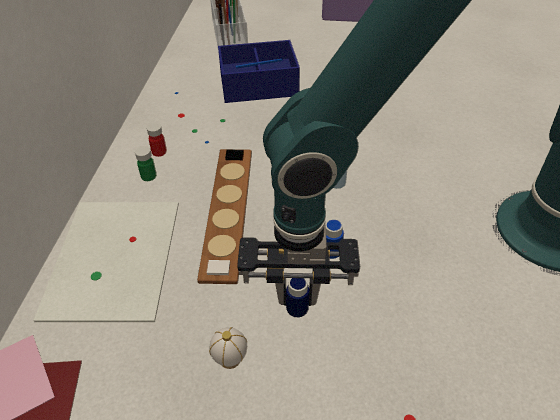

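play_rows --targets '[[[0,0,-1.0],[0,0,0],3],[[0,0,-3.5],[0,0,0],3],[[0,0,-6.5],[0,0,0],3],[[0.3,0.7,-9.0],[0,0,0],3],[[1.2,2.8,-10.0],[0,0,0],3],[[2.5,5.8,-10.4],[0,0,0],3],[[3.9,9.2,-10.4],[0,0,0],3],[[5.4,12.7,-10.4],[0,0,0],3],[[6.9,16.2,-10.4],[0,0,0],3],[[8.4,19.7,-10.4],[0,0,0],3],[[9.9,23.2,-10.4],[0,0,0],3],[[11.3,26.6,-10.4],[0,0,0],3],[[12.6,29.7,-10.4],[0,0,0],3],[[13.6,32.2,-10.4],[0,0,0],3],[[14.3,33.8,-10.4],[0,0,0],3],[[14.58,34.42,-10.4],[0,0,0],3],[[14.58,34.42,-10.4],[0,0,0],3],[[14.58,34.42,-10.4],[0,0,0],3]]'

```text
clock: 6.65
tool_pos: [665.4, -87.7, 119.9]
eef_rot: [-0.0, 0.999, 0.05, -0.0]
wrist_force: [0.2, 0.8, -1.4]
opening: 39.6
```

```bash
cat >> h.py <<'E'
def rep(tgts,name=None):
    np.set_printoptions(suppress=True,precision=2)
    c=camera("side")
    if name:cv2.imwrite(f"pics/{name}.png",c["img"])
    o=observe();p=np.array(o["tool_pos"]);print(o["clock"],p,rot(o).as_euler('xyz',degrees=True),o["opening"],o["wrist_force"])
    for t in tgts: go(p,rot(o),t)
    return c
E
python3 - <<'E'
from h import *
rep([[665.4,-89.2,32]],"s4")
E
```

```text
6.7 [665.48 -87.73 119.99] [-179.95    0.01    5.73] 39.48856080584469 [ 0.14 -0.38 -1.14]
shift cm [-0.02  0.15  8.8 ] turn [-0.05  0.01  0.3 ]
```

View pics/s4.png

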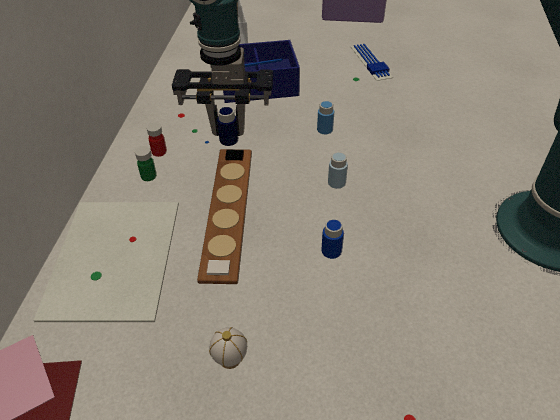

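play_rows --targets '[[[-0.02,0.08,1.0],[0,0,0.3],3],[[-0.02,0.15,3.0],[0,0,0.3],3],[[-0.02,0.15,5.0],[0,0,0.3],3],[[-0.02,0.15,6.8],[0,0,0.3],3],[[-0.02,0.15,8.0],[0,0,0.3],3],[[-0.02,0.15,8.5],[0,0,0.3],3],[[-0.02,0.15,8.7],[0,0,0.3],3],[[-0.02,0.15,8.75],[0,0,0.3],3],[[-0.02,0.15,8.75],[0,0,0.3],3]]'

```text
clock: 7.82
tool_pos: [666.1, -90.8, 33.1]
eef_rot: [0.0, 0.999, 0.047, 0.001]
wrist_force: [0.6, 0.1, -1.6]
opening: 39.7
```

```bash
python3 - <<'E'
from h import *
rep([[665.4,-89.2,31.2]],"s5")
E
```

```text
7.875 [666.01 -90.71  33.07] [180.    -0.06   5.34] 39.90643589245757 [ 0.25 -0.27 -1.01]
shift cm [-0.05 -0.16  0.19] turn [ 0.   -0.06 -0.09]
```

play_rows --targets '[[[-0.05,-0.12,0.05],[0,0,0],3],[[-0.05,-0.12,0.12],[0,0,0],3],[[-0.05,-0.12,0.18],[0,0,0],3],[[-0.05,-0.12,0.22],[0,0,0],3],[[-0.05,-0.12,0.22],[0,0,0],3]]'

```text
clock: 8.5
tool_pos: [665.1, -89.4, 31.2]
eef_rot: [-0.0, 0.999, 0.047, 0.0]
wrist_force: [-2.5, 0.6, 6.2]
opening: 39.6
```

```bash
python3 - <<'E'
from h import *
rep([[665.4,-89.2,31.2]],"s5b")
E
```

```text
8.55 [665.08 -89.38  31.19] [-179.97   -0.01    5.35] 39.98735107423661 [-3.4   2.41  5.59]
shift cm [ 0.03 -0.02 -0.  ] turn [-0.03 -0.01 -0.09]
```

View pics/s5b.png

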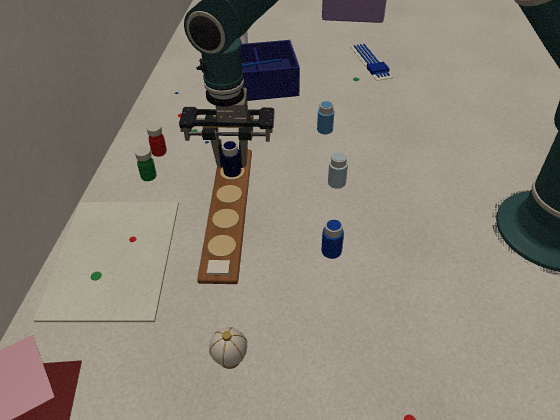

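play_rows --targets '[[[0,0,0],[0,0,0],4.2],[[0,0,0],[0,0,0],4.8],[[0,0,0],[0,0,0],6],[[0,0,0],[0,0,0],8],[[0,0,0],[0,0,0],9],[[0,0,-1],[0,0,0],9],[[0,0,-4],[0,0,0],9],[[0,0,-8],[0,0,0],9],[[-1,-1,-11],[0,0,0],9],[[-3.5,-3.6,-12],[0,0,0],9],[[-7,-7.2,-12],[0,0,0],9],[[-10.5,-10.7,-12],[0,0,0],9],[[-14,-14.3,-12],[0,0,0],9],[[-17.5,-17.9,-12],[0,0,0],9],[[-20,-20.4,-11],[0,0,0],9],[[-21.1,-21.4,-8],[0,0,0],9],[[-21.1,-21.4,-5],[0,0,0],9],[[-21.1,-21.4,-5],[0,0,0],9]]'

```text
clock: 10.8
tool_pos: [433.9, 103.5, 79.6]
eef_rot: [0.001, 0.999, 0.047, -0.001]
wrist_force: [0.1, 1.0, 0.2]
opening: 90.2
```

```bash
python3 - <<'E'
from h import *
rep([[435,104,16]],"s6")
c=camera("top");cv2.imwrite("pics/t6.png",c["img"])
for r in caps(c): print(*r[:5])
E
```

```text
10.85 [435.07 103.62  80.6 ] [179.98   0.03   5.32] 89.86079700249579 [ 0.6  -0.65 -0.08]
shift cm [ 0.   -0.04  6.46] turn [ 0.02  0.03 -0.12]
[328.77  61.13] 247 [851.25 -64.65  75.06] [852.56 -64.66] [851.73 -64.35]
[372.94  61.42] 247 [ 853.02 -149.86   75.1 ] [ 854.08 -149.85] [ 853.2  -149.96]
[338.57 156.97] 262 [659.9  -83.83  87.16] [663.87 -86.28] [663.23 -85.05]
[106.86 192.29] 107 [585.8  349.73  69.28] [586.25 350.5 ] [585.77 348.92]
[442.9  260.53] 266 [ 472.53 -279.89   74.27] [ 472.52 -281.04] [ 472.45 -280.07]
[341.11 279.04] 246 [434.47 -91.45  74.32] [434.45 -91.81] [434.38 -91.78]
```

View pics/t6.png

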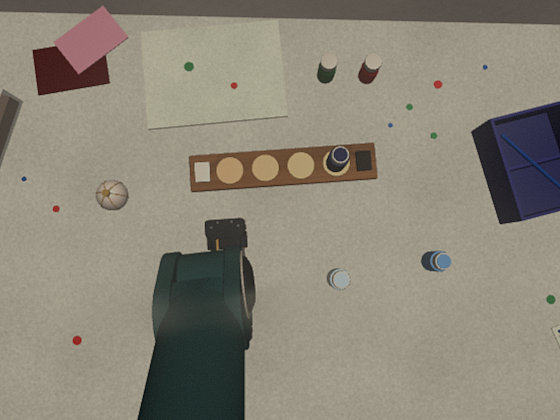

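play_rows --targets '[[[0,-0.04,1.5],[0,0,0],9],[[0,-0.04,4.0],[0,0,0],9],[[0,-0.04,5.8],[0,0,0],9],[[0,-0.04,6.45],[0,0,0],9],[[0,-0.04,6.45],[0,0,0],7],[[0,-0.04,6.45],[0,0,0],6],[[0,-0.04,6.45],[0,0,0],5],[[0,-0.04,6.45],[0,0,0],4.4],[[0,-0.04,6.45],[0,0,0],4],[[0,-0.04,6.45],[0,0,0],3.6],[[0,-0.04,6.45],[0,0,0],3],[[0,-0.04,6.45],[0,0,0],3],[[0,-0.04,6.45],[0,0,0],3]]' --force 15

```text
clock: 12.52
tool_pos: [435.0, 104.3, 15.9]
eef_rot: [-0.0, 0.999, 0.047, 0.0]
wrist_force: [-1.3, -1.2, 5.5]
opening: 39.9
```

```bash
python3 - <<'E'
from h import *
rep([[658.6,-15.6,120]])
c=camera("top")
for r in caps(c,81,105): print(*r[:5],at_z(c,*r[0],89))
E
```

```text
12.575 [435.04 104.37  15.93] [-179.99   -0.01    5.35] 39.66722986374307 [-1.56  1.32  5.13]
shift cm [ 21.14  14.03 -10.41] turn [-0.01 -0.01 -0.09]
[518.01 159.23] 830 [ 665.99 -411.89   84.83] [ 664.53 -434.22] [ 666.73 -425.46] [ 663.22 -417.42   89.  ]
[513.93 145.3 ] 136 [ 688.78 -408.45   93.2 ] [ 688.52 -409.93] [ 693.53 -418.53] [ 689.54 -410.61   89.  ]
[340.1  154.34] 246 [664.98 -85.68  89.41] [665.22 -85.88] [668.37 -87.89] [664.83 -85.88  89.  ]
```

play_rows --targets '[[[0,0,-1.0],[0,0,0],3],[[0,0,-3.5],[0,0,0],3],[[0,0,-6.5],[0,0,0],3],[[0.4,0.3,-9.0],[0,0,0],3],[[1.9,1.3,-10.0],[0,0,0],3],[[4.5,3.0,-10.4],[0,0,0],3],[[7.5,5.0,-10.4],[0,0,0],3],[[10.5,7.0,-10.4],[0,0,0],3],[[13.5,9.0,-10.4],[0,0,0],3],[[16.3,10.8,-10.4],[0,0,0],3],[[18.8,12.5,-10.4],[0,0,0],3],[[20.5,13.6,-10.4],[0,0,0],3],[[21.14,14.03,-10.4],[0,0,0],3],[[21.14,14.03,-9.5],[0,0,0],3],[[21.14,14.03,-7.5],[0,0,0],3],[[21.14,14.03,-5.5],[0,0,0],3],[[21.14,14.03,-4.0],[0,0,0],3],[[21.14,14.03,-3.0],[0,0,0],3],[[21.14,14.03,-2.5],[0,0,0],3],[[21.14,14.03,-2.5],[0,0,0],3]]'

```text
clock: 15.12
tool_pos: [658.6, -15.8, 40.7]
eef_rot: [0.0, 0.999, 0.047, 0.0]
wrist_force: [1.1, 1.1, -0.6]
opening: 40.0
```

```bash
python3 - <<'E'
from h import *
rep([[658.6,-15.6,30.9]],"s7")
E
```

```text
15.175 [658.87 -15.78  41.14] [180.    -0.04   5.34] 39.40810004228966 [ 0.53  0.4  -0.74]
shift cm [-0.03 -0.02  1.02] turn [ 0.   -0.04 -0.09]
```

View pics/s7.png

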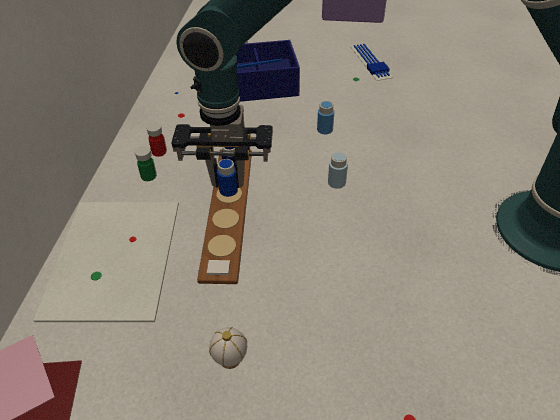

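play_rows --targets '[[[-0.03,0,0.4],[0,0,0],3],[[-0.03,0,0.7],[0,0,0],3],[[-0.03,0,0.85],[0,0,0],3],[[-0.03,0,0.95],[0,0,0],3],[[-0.03,0,1.02],[0,0,0],3],[[-0.03,0,1.05],[0,0,0],3],[[-0.03,0,1.05],[0,0,0],3]]'

```text
clock: 16.05
tool_pos: [658.3, -15.8, 31.0]
eef_rot: [-0.0, 0.999, 0.047, 0.0]
wrist_force: [-1.6, 0.1, 6.4]
opening: 39.5
```

```bash
python3 - <<'E'
from h import *
rep([[658.6,-15.6,30.9],[434.4,-91.6,110]])
E
```

```text
16.1 [658.27 -15.77  31.01] [-179.99   -0.01    5.34] 39.87565593747482 [-3.49 -0.96  5.28]
shift cm [ 0.03 -0.01  0.01] turn [-0.01 -0.01 -0.1 ]
shift cm [-22.99   5.47  -7.9 ] turn [-0.01 -0.01 -0.1 ]
```

play_rows --targets '[[[0,0,0],[0,0,0],4.2],[[0,0,0],[0,0,0],4.8],[[0,0,0],[0,0,0],6],[[0,0,0],[0,0,0],8],[[0,0,0],[0,0,0],9],[[0,0,-1],[0,0,0],9],[[0,0,-4],[0,0,0],9],[[0,0,-8],[0,0,0],9],[[-1.5,0.3,-11],[0,0,0],9],[[-4.5,1.1,-12],[0,0,0],9],[[-8,1.9,-12],[0,0,0],9],[[-12,2.9,-12],[0,0,0],9],[[-16,3.8,-12],[0,0,0],9],[[-19.5,4.6,-12],[0,0,0],9],[[-22,5.2,-10.5],[0,0,0],9],[[-22.99,5.47,-8],[0,0,0],9],[[-22.99,5.47,-5],[0,0,0],9],[[-22.99,5.47,-5],[0,0,0],9],[[-22.99,5.47,-5],[0,0,0],9]]'

```text
clock: 18.48
tool_pos: [435.3, -91.8, 81.3]
eef_rot: [0.0, 0.999, 0.046, 0.001]
wrist_force: [0.1, 0.2, -0.5]
opening: 90.3
```

```bash
python3 - <<'E'
from h import *
rep([[434.4,-91.6,16]],"s8")
c=camera("top")
for r in caps(c,81,105): print(*r[:3],at_z(c,*r[0],89))
E
```

```text
18.525 [435.52 -91.79  81.48] [179.98  -0.13   5.34] 89.76131455566639 [ 0.4   0.09 -0.06]
shift cm [-0.12 -0.03  6.55] turn [ 0.02 -0.13 -0.1 ]
[517.99 158.45] 826 [ 669.02 -411.82   84.78] [ 664.69 -417.43   89.  ]
[514.45 145.74] 139 [ 687.75 -409.61   92.18] [ 688.72 -411.57   89.  ]
[340.12 154.42] 245 [665.08 -85.74  89.47] [664.68 -85.92  89.  ]
[302.2 156.9] 242 [658.07 -15.12  89.59] [658.35 -15.42  89.  ]
```

View pics/s8.png

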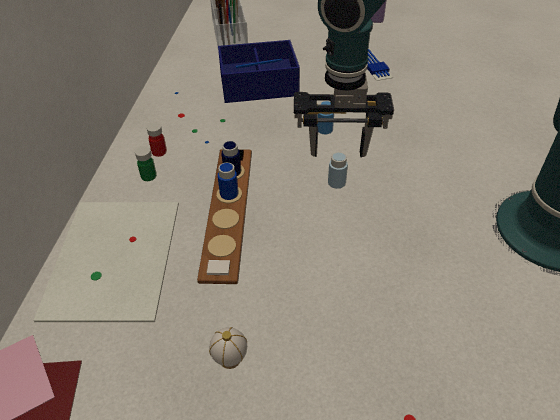

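play_rows --targets '[[[-0.12,-0.03,1.5],[0,0,0],9],[[-0.12,-0.03,4.0],[0,0,0],9],[[-0.12,-0.03,5.9],[0,0,0],9],[[-0.12,-0.03,6.5],[0,0,0],9],[[-0.12,-0.03,6.5],[0,0,0],7],[[-0.12,-0.03,6.5],[0,0,0],6],[[-0.12,-0.03,6.5],[0,0,0],5],[[-0.12,-0.03,6.5],[0,0,0],4.4],[[-0.12,-0.03,6.5],[0,0,0],4],[[-0.12,-0.03,6.5],[0,0,0],3.6],[[-0.12,-0.03,6.5],[0,0,0],3],[[-0.12,-0.03,6.5],[0,0,0],3],[[-0.12,-0.03,6.5],[0,0,0],3]]' --force 15

```text
clock: 20.2
tool_pos: [433.3, -91.4, 15.4]
eef_rot: [-0.0, 0.999, 0.047, 0.0]
wrist_force: [-0.9, 0.5, 5.6]
opening: 39.4
```

```bash
python3 - <<'E'
from h import *
rep([[645,128,120]])
E
```

```text
20.25 [433.37 -91.4   15.45] [-180.     -0.02    5.34] 39.66847924395233 [-0.72  0.41  6.45]
shift cm [ 23.12 -19.88 -10.45] turn [-0.   -0.02 -0.09]
```

play_rows --targets '[[[0,0,-1.0],[0,0,0],3],[[0,0,-3.5],[0,0,0],3],[[0,0,-6.5],[0,0,0],3],[[0.4,-0.3,-9.0],[0,0,0],3],[[1.8,-1.5,-10.0],[0,0,0],3],[[4.0,-3.4,-10.4],[0,0,0],3],[[6.5,-5.6,-10.4],[0,0,0],3],[[9.0,-7.7,-10.4],[0,0,0],3],[[11.5,-9.9,-10.4],[0,0,0],3],[[14.0,-12.0,-10.4],[0,0,0],3],[[16.5,-14.2,-10.4],[0,0,0],3],[[19.0,-16.3,-10.4],[0,0,0],3],[[21.2,-18.2,-10.4],[0,0,0],3],[[22.6,-19.4,-10.4],[0,0,0],3],[[23.12,-19.88,-10.0],[0,0,0],3],[[23.12,-19.88,-8.0],[0,0,0],3],[[23.12,-19.88,-6.0],[0,0,0],3],[[23.12,-19.88,-4.0],[0,0,0],3],[[23.12,-19.88,-2.7],[0,0,0],3],[[23.12,-19.88,-2.5],[0,0,0],3]]'

```text
clock: 22.75
tool_pos: [644.1, 127.6, 38.8]
eef_rot: [0.0, 0.999, 0.046, -0.001]
wrist_force: [0.5, -0.8, -1.5]
opening: 39.8
```

```bash
python3 - <<'E'
from h import *
rep([])
rep([[645,128,30.4]],"s9")
E
```

```text
22.8 [644.59 127.72  39.47] [179.98   0.06   5.33] 39.867980633885864 [-0.85  0.1  -0.59]
22.85 [645.06 127.86  40.23] [180.    -0.01   5.33] 39.63072191276236 [ 0.17 -0.12 -0.51]
shift cm [-0.01 -0.01  0.98] turn [ 0.   -0.01 -0.11]
```

View pics/s9.png

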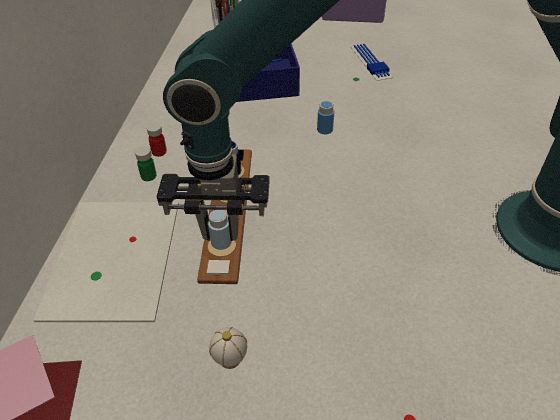

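play_rows --targets '[[[0,0,0.4],[0,0,0],3],[[0,0,0.7],[0,0,0],3],[[0,0,0.82],[0,0,0],3],[[0,0,0.92],[0,0,0],3],[[0,0,0.98],[0,0,0],3],[[0,0,1.02],[0,0,0],3],[[0,0,1.02],[0,0,0],3]]'

```text
clock: 23.72
tool_pos: [645.0, 128.0, 30.6]
eef_rot: [-0.0, 0.999, 0.047, 0.0]
wrist_force: [-1.5, -1.8, 3.9]
opening: 39.6
```

```bash
python3 - <<'E'
from h import *
rep([[645,128,30.4],[472.4,-280.5,110]])
E
```

```text
23.775 [644.97 128.01  30.55] [-179.99   -0.01    5.34] 39.89960892352481 [-1.33  0.39  3.14]
shift cm [0.   0.   0.02] turn [-0.01 -0.01 -0.1 ]
shift cm [-20.98  39.07  -7.95] turn [-0.01 -0.01 -0.1 ]
```

play_rows --targets '[[[0,0,0],[0,0,0],4.2],[[0,0,0],[0,0,0],4.8],[[0,0,0],[0,0,0],6],[[0,0,0],[0,0,0],8],[[0,0,0],[0,0,0],9],[[0,0,-1],[0,0,0],9],[[0,0,-4],[0,0,0],9],[[0,0,-8],[0,0,0],9],[[0,0,-11],[0,0,0],9],[[-1.0,1.9,-12],[0,0,0],9],[[-3.0,5.6,-12],[0,0,0],9],[[-5.3,9.9,-12],[0,0,0],9],[[-7.7,14.3,-12],[0,0,0],9],[[-10.1,18.8,-12],[0,0,0],9],[[-12.5,23.3,-12],[0,0,0],9],[[-14.9,27.7,-12],[0,0,0],9],[[-17.3,32.2,-12],[0,0,0],9],[[-19.5,36.3,-11],[0,0,0],9],[[-20.98,39.07,-9],[0,0,0],9],[[-20.98,39.07,-7],[0,0,0],9]]'

```text
clock: 26.28
tool_pos: [468.7, -284.3, 99.3]
eef_rot: [0.001, 0.999, 0.043, -0.001]
wrist_force: [0.4, 0.5, -1.0]
opening: 89.7
```

```bash
python3 - <<'E'
from h import *
rep([]);c=camera("top")
for r in caps(c,81,105): print(*r[:3],at_z(c,*r[0],89))
cv2.imwrite("pics/t10.png",c["img"])
rep([[472.4,-280.5,16]],"s10")
E
```

```text
26.325 [ 468.   -281.83   96.77] [-179.9     0.29    5.09] 90.0789006522356 [-0.69  0.25 -1.41]
[516.95 156.95] 804 [ 674.29 -410.11   84.77] [ 667.49 -415.58   89.  ]
[513.93 145.29] 134 [ 688.1  -407.67   93.16] [ 689.56 -410.61   89.  ]
[340.18 154.33] 243 [664.8  -85.67  89.44] [664.86 -86.03  89.  ]
[302.28 156.93] 244 [657.97 -15.14  89.44] [658.29 -15.57  89.  ]
[225.59 162.18] 246 [645.16 126.13  89.72] [645.09 126.6   89.  ]
26.425 [ 470.04 -280.71   98.95] [-179.91    0.18    5.24] 89.98289058473857 [-0.48  0.98  0.64]
shift cm [0.26 0.01 8.29] turn [-0.09  0.18 -0.19]
```

View pics/t10.png

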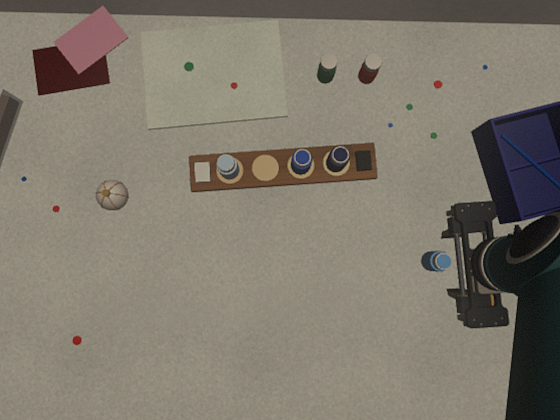

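play_rows --targets '[[[0.1,0,0.5],[0,0,0],9],[[0.1,0,1.5],[0,0,0],9],[[0.1,0,2.0],[0,0,0],9],[[0.1,0,2.0],[0,0,0],9]]'

```text
clock: 26.92
tool_pos: [473.2, -280.1, 79.7]
eef_rot: [-0.0, 0.999, 0.047, -0.0]
wrist_force: [-0.2, 0.3, 1.6]
opening: 90.0
```

```bash
python3 - <<'E'
from h import *
rep([[472.4,-280.5,16]],"s11")
E
```

```text
26.975 [ 473.34 -280.31   79.93] [-179.99    0.02    5.35] 90.02829392203691 [-0.11 -0.23 -0.69]
shift cm [-0.09  0.01  6.39] turn [-0.01  0.02 -0.08]
```

View pics/s11.png

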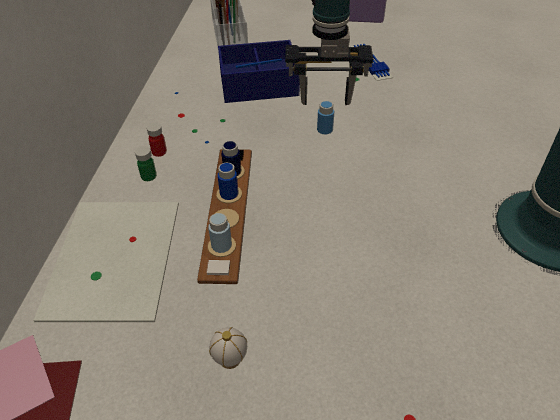

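Sky jar is at (326,117), fingers straddling above it; the three placed jars stand upright. Descending and gripping.

play_rows --targets '[[[-0.09,0,1.5],[0,0,0],9],[[-0.09,0,4.0],[0,0,0],9],[[-0.09,0,5.8],[0,0,0],9],[[-0.09,0,6.38],[0,0,0],9],[[-0.09,0,6.38],[0,0,0],7],[[-0.09,0,6.38],[0,0,0],6],[[-0.09,0,6.38],[0,0,0],5],[[-0.09,0,6.38],[0,0,0],4.4],[[-0.09,0,6.38],[0,0,0],4],[[-0.09,0,6.38],[0,0,0],3.6],[[-0.09,0,6.38],[0,0,0],3],[[-0.09,0,6.38],[0,0,0],3],[[-0.09,0,6.38],[0,0,0],3]]' --force 15

```text
clock: 28.6
tool_pos: [472.5, -280.5, 16.4]
eef_rot: [-0.0, 0.999, 0.047, 0.0]
wrist_force: [-0.2, 1.6, 4.3]
opening: 39.6
```

```bash
python3 - <<'E'
from h import *
rep([[651.7,56.3,140]])
E
```

```text
28.65 [ 472.55 -280.5    16.44] [-180.     -0.01    5.34] 39.57352672828979 [-1.65  0.32  4.1 ]
shift cm [ 20.97 -31.87 -12.35] turn [-0.   -0.01 -0.09]
```

play_rows --targets '[[[0,0,-1.0],[0,0,0],3],[[0,0,-3.5],[0,0,0],3],[[0,0,-6.5],[0,0,0],3],[[0.3,-0.5,-9.5],[0,0,0],3],[[1.3,-2.0,-11.6],[0,0,0],3],[[3.0,-4.6,-12.35],[0,0,0],3],[[4.9,-7.5,-12.35],[0,0,0],3],[[6.9,-10.5,-12.35],[0,0,0],3],[[8.9,-13.5,-12.35],[0,0,0],3],[[10.9,-16.5,-12.35],[0,0,0],3],[[12.9,-19.6,-12.35],[0,0,0],3],[[14.9,-22.6,-12.35],[0,0,0],3],[[16.8,-25.5,-12.35],[0,0,0],3],[[18.6,-28.3,-12.35],[0,0,0],3],[[20.0,-30.4,-12.35],[0,0,0],3],[[20.8,-31.6,-12.35],[0,0,0],3],[[20.97,-31.87,-12.35],[0,0,0],3],[[20.97,-31.87,-12.35],[0,0,0],3],[[20.97,-31.87,-12.35],[0,0,0],3]]'

```text
clock: 31.02
tool_pos: [651.3, 54.8, 139.9]
eef_rot: [0.0, 0.999, 0.046, -0.0]
wrist_force: [0.5, 0.9, -0.2]
opening: 39.7
```

```bash
python3 - <<'E'
from h import *
rep([[651.7,56.3,41.4]],"s12")
E
```

```text
31.075 [651.37  55.05 139.94] [179.98   0.01   5.24] 39.98886673788179 [-0.38 -0.64 -1.22]
shift cm [ 0.05 -0.12  9.85] turn [ 0.02  0.01 -0.19]
```

View pics/s12.png

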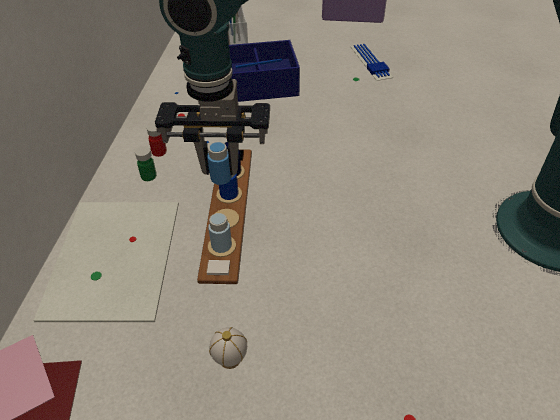

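play_rows --targets '[[[0.05,-0.06,1.0],[0,0,0],3],[[0.05,-0.06,3.0],[0,0,0],3],[[0.05,-0.06,5.0],[0,0,0],3],[[0.05,-0.06,7.0],[0,0,0],3],[[0.05,-0.06,8.6],[0,0,0],3],[[0.05,-0.06,9.4],[0,0,0],3],[[0.05,-0.06,9.8],[0,0,0],3],[[0.05,-0.06,9.8],[0,0,0],3],[[0.05,-0.06,9.8],[0,0,0],3]]'

```text
clock: 32.2
tool_pos: [652.6, 57.0, 42.5]
eef_rot: [-0.0, 0.999, 0.047, 0.001]
wrist_force: [-0.4, -0.1, -0.5]
opening: 40.0
```

```bash
python3 - <<'E'
from h import *
rep([[651.7,56.3,31.4]],"s13")
E
```

```text
32.25 [652.54  57.09  42.51] [-179.99   -0.07    5.35] 39.67916579201116 [-0.09  0.16 -0.76]
shift cm [-0.09  0.07  1.11] turn [-0.01 -0.07 -0.09]
```

play_rows --targets '[[[-0.09,0.05,0.4],[0,0,0],3],[[-0.09,0.05,0.75],[0,0,0],3],[[-0.09,0.05,0.92],[0,0,0],3],[[-0.09,0.05,1.03],[0,0,0],3],[[-0.09,0.05,1.1],[0,0,0],3],[[-0.09,0.05,1.14],[0,0,0],3],[[-0.09,0.05,1.14],[0,0,0],3]]'

```text
clock: 33.12
tool_pos: [651.1, 56.4, 31.5]
eef_rot: [-0.0, 0.999, 0.047, -0.0]
wrist_force: [-3.9, -0.6, 7.8]
opening: 39.7
```

```bash
python3 - <<'E'
from h import *
rep([[651.7,56.3,31.4]],"s14")
E
```

```text
33.175 [651.09  56.36  31.48] [-179.97    0.01    5.34] 40.09122364454204 [-4.69 -0.24  7.03]
shift cm [0.06 0.01 0.01] turn [-0.03  0.01 -0.1 ]
```

View pics/s14.png

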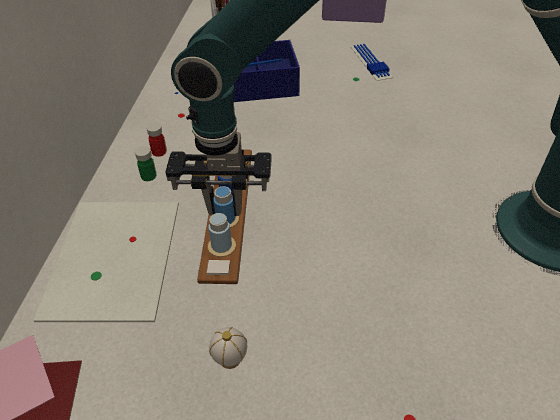

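Release, rise and retreat towards the base.

play_rows --targets '[[[0,0,0],[0,0,0],4.2],[[0,0,0],[0,0,0],4.8],[[0,0,0],[0,0,0],6],[[0,0,0],[0,0,0],8],[[0,0,0],[0,0,0],9],[[0,0,-1],[0,0,0],9],[[0,0,-4],[0,0,0],9],[[0,0,-8],[0,0,0],9],[[0,0,-12],[0,0,0],9],[[-2,0,-15],[0,0,0],9],[[-5,0,-16],[0,0,0],9],[[-9,0,-16],[0,0,0],9],[[-13,0,-16],[0,0,0],9],[[-17,0,-16],[0,0,0],9],[[-19,0,-16],[0,0,0],9],[[-19,0,-16],[0,0,0],9],[[-19,0,-16],[0,0,0],9],[[-19,0,-16],[0,0,0],9]]'

```text
clock: 35.42
tool_pos: [463.0, 38.7, 190.5]
eef_rot: [0.0, 0.999, 0.047, 0.0]
wrist_force: [-0.6, 0.1, 0.7]
opening: 90.2
```

```bash
python3 - <<'E'
from h import *
rep([],"s15");c=camera("top")
for r in caps(c,81,105): print(*r[:3],at_z(c,*r[0],89))
cv2.imwrite("pics/t15.png",c["img"])
for q in["jar_pale","jar_sky","jar_royal","jar_navy","bauble"]:
    for r in spot_in(c,q)[:1]:print(q,np.array(r["box"]),round(r["score"],2))
E
```

```text
35.475 [462.8   38.69 190.35] [179.97  -0.01   5.33] 90.32276455839957 [0.72 0.36 0.57]
[517.87 158.75] 821 [ 669.73 -411.81   84.84] [ 664.12 -417.18   89.  ]
[513.65 145.01] 132 [ 689.1  -406.8    93.14] [ 690.09 -410.11   89.  ]
[340.13 154.32] 245 [664.85 -85.71  89.57] [664.86 -85.94  89.  ]
[302.18 156.94] 245 [657.99 -15.11  89.39] [658.27 -15.38  89.  ]
[264.24 159.68] 247 [651.    55.27  89.48] [651.47  55.02  89.  ]
[225.63 162.27] 248 [645.09 126.19  89.61] [644.92 126.52  89.  ]
jar_pale [219.  151.9 239.2 178.8] 0.91
jar_sky [254.  152.5 273.5 176.8] 0.86
jar_royal [291.8 148.  312.3 177.4] 0.92
jar_navy [325.2 148.9 348.8 171.9] 0.67
bauble [ 96.2 177.6 128.2 210.4] 0.65
```

View pics/t15.png

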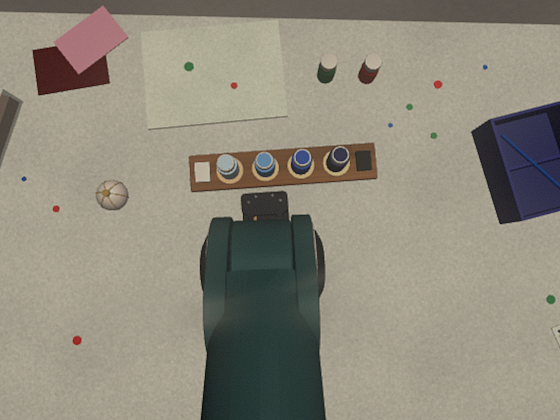

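View pics/s15.png

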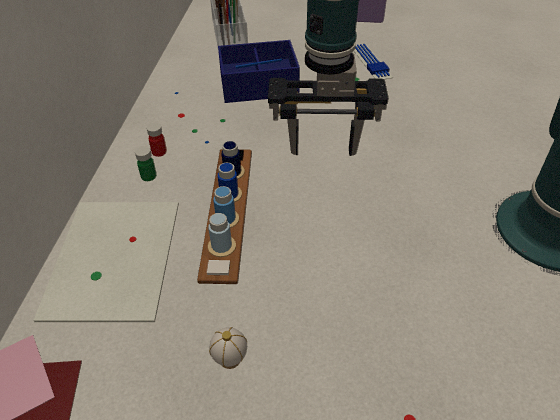

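```bash
python3 -c "
from rig import *
print(sign_off())"
```

```text
the job is handed in; nothing more can be done
None
```

The four jars now stand upright on the cork spots in order of shade: pale by the white tile (left, spot1), then sky, royal, and navy by the black tile (spot4). I handed the job in at about 35.6 s of the 102 s allowed.

- **Setting down:** each jar was lowered until light contact (about 3–8 N at the wrist) and then released. The highest wrist force I read was about 8 N, against the 120 N limit.
- **Position:** the last top-camera check put all four caps within about 2 mm of the spot centres. Royal was within about 0.5 mm. Navy was the furthest off, about 1.5–2 mm along the row, which is roughly the 2 mm calibration error.
- **Order and bauble:** the trained networks found each colour in its intended place, and both pictures agree. The bauble looked unmoved, at the same place as in the first pictures.
- **Disagreements:** none of the final checks failed. While working, the measured tool position moved 1–2 mm from the command along the row, so I corrected for it with the measured readings.

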